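# Rock the cell sorter's gate over and feed the waiting cells

## Task

The seesaw gate of the battery-cell sorter is tipped towards one tray. Press down the raised red pad with a fingertip to rock the gate over to the other side, then push both blue cells along the ledge into the slot so that they roll down into the other tray. Do not pick the cells up, leave the gate tipped that way, and leave everything else on the bench alone.

Things in the scene. Friction and masses are not known exactly. Their poses are not given: they have to be found in the camera images.
- sorter: The cell sorter, fixed to the bench; base plate 300 x 440 x 6 mm. Origin: centre of its underside, on the bench. Its x runs from the red pads (front) to the brass weight (back), y to its left (the ledge side), z up; its yaw varies by 20 degrees. Cells pushed off the ledge drop through the slot at its centre onto the orange gate and roll by a chute into the left or right tray.
- ledge_end (a point): Middle of the top edge of the 3 mm lip at the outer end of the ledge: x = 0, y = 126 of the sorter, 138 mm above the bench. Ledge: 80 mm wide along x; surface 135 mm above the bench at the lip, rising evenly to 140 mm at the slot (y = 20). Side rims at x = +-36 stand 6 mm above the surface. Outside the lip (y above 128) only the left tray stands below, walls up to 76 mm: fingers fit there.
- slot (a point): Centre of the slot's mouth, x = y = 0 of the sorter, 140 mm above the bench (ledge level). The slot is 38 mm wide (y = -19 to 19) and 70 mm long in x. Its end walls (x = +-36) reach 163 mm, the backstop at y = -20 reaches 185 mm, two posts beside it (x = +-42, y = -18) 169 mm above the bench.
- gate (a joint): Tilt of the orange seesaw gate about the sorter's x axis, rad. Stops at -0.28 and +0.28. Positive: left side raised, parts go down to the right tray, right pad is low. Negative: right side raised, parts go to the left tray. The brass weight makes it tip over centre: pressing the raised pad takes about 1 N, and once past level it falls to the other stop by itself. Starts at either stop.
- pad_left (a point): Centre of the upper face of the left red pad (disc 34 mm across) on the gate's front rocker, at x = -128, y = +58 of the sorter, about 114 mm above the bench when raised and 82 mm when low; nothing stands above it.
- pad_right (a point): The same for the right red pad, at x = -128, y = -58 of the sorter.
- cell_a: Blue battery cell, 26 mm diameter, 65 mm long, about 90 g, lying on the ledge with its length along the sorter's x; the inner one, nearer the slot (about y = 90 of the sorter at the start). Origin: on its skin, at mid-length, lowest point at the start; its x is the cell's axis. It rolls freely.
- cell_b: The same cell, the outer one, against the lip (about y = 116 of the sorter, touching cell_a). Pushing it towards the slot with something 9 to 15 mm above the ledge surface pushes both.
- cell_a_mid (a point): Centre of cell_a, on its axis; about 149 mm above the bench at the start.
- cell_b_mid (a point): Centre of cell_b, on its axis; about 148 mm above the bench at the start.
- tray_left (a point): Centre of the inner floor of the left (yellow) tray, 9 mm above the bench, inside 86 mm along x and 88 mm along y; axes as the sorter.
- tray_right (a point): The same for the right (white) tray.
- spare_cell: Green spare cell, 26 mm diameter, 65 mm tall, loose, standing upright on the sorter's base plate at its front left. Origin: centre of its foot. Leave alone.
- screwdriver: Screwdriver, 150 mm long, lying on the sorter's base plate at its front right. Leave alone.
- circuit_board: Green circuit board, 150 x 100 x 18 mm, left of the sorter. Leave alone.
- multimeter: Yellow multimeter, 170 x 85 x 48 mm, left of the sorter. Leave alone.
- contact_cleaner_jar: Small jar, 60 mm across, 75 mm tall, left of the sorter. Leave alone.
- solder_reel: Grey reel, 60 mm across, 44 mm high, on the right. Leave alone.
- component_box: Grey divided box, 160 x 110 x 45 mm, right of the sorter. Leave alone.

How it is judged:
By the outcome, as a careful person would: the job done as asked, in the order asked, and still so for the second after the job is handed in, with the robot touching nothing.
It also fails if it takes over 42 s, if anything falls off the work surface, if the arm or the gripper's body presses on something with over 40 N, if the wrist force passes 120 N, or if a joint passes its speed limit or range.

## Robot

A 6-joint arm with a two-finger parallel gripper is mounted at the origin on the work surface. World frame = base frame: x ahead of the robot, y to its left, z up, the work surface at z = 0. Lengths are in m, angles in rad, forces in N, time in s.
With the tool pointing down it reaches from about 0.25 to 0.725 m from the base axis. Payload 9.7 kg.
Tool frame: the origin (TCP) lies at the very end of the fingers, on their centre line; the grasp point (between the pads) lies 19 mm behind it; z points along the fingers, y is the line along which they close (so a half turn about z gives the same grasp; the last joint's range is limited). The gripper opens to 85 mm and grips with 20 to 120 N. Pads are 22 mm wide; open, the fingers measure 114 mm over their backs; the gripper's body (76 mm by 85 mm) begins 54 mm behind the grasp point. The pads swing forward as they close: fully open they stand 13 mm farther back than shut.
Start: joints at [-1.303, 0.087, 0.176, 1.66, 0, 1.571], TCP at [0.146, -0.53, 0.231] pointing down, gripper open.
Joint ranges: [-3.13, 3.13], [-0.85, 1.81], [-1.15, 1.24], [-2.2, 2.28], [-1.44, 1.52], [-3.14, 3.14]. Speed limits (rad/s): [2.22, 2.22, 2.57, 3.14, 3.14, 3.14].

## Interface

Orientations are given as a unit quaternion [x, y, z, w].
In Python, from bench import manip gives the robot as it stands.
- The arm moves only by the tool step_arm, never from a script. Its argument "targets" is a list that holds one entry, the list of rows, each a list of 7 numbers: the shift along the tool's x, y, z in m, then the turn, a rotation vector about the tool's x, y, z in rad, then the closure, from -1 (fully open) to 1 (shut), so that 0 is half open. In form: [[[x, y, z, wx, wy, wz, jaw], ...]]. A call has 1 to 20 rows; each row is the pose to reach, as a shift and turn from the pose commanded when the call began, along the tool's axes at that moment; what a row does not reach only later rows make up. A row lasts 1/12 s, in which the tool goes at most 41.7 mm and 7.16 degrees, less where a joint would pass 70% of its speed; a pose out of reach is approached as far as the arm can. A call with a gripper value outside its range is refused whole. The fingers move at their own pace and stop on an object; "newtons" is the grip in N (left out, the last holds). Time passes only in rows, so rows that repeat a pose let the fingers close. It gives the time, the measured TCP pose, the force, the opening and the grip force at its end, in the units of the state.
- manip.sense(): the state, without advancing time (a new reading comes with each control period).
- manip.snapshot(name): name is "side" or "top"; returns a dict with "color" (400x640x3 uint8, red, green, blue), "K" (3x3 intrinsics, pixels), "k1" (the pictures are not rectified: a ray, as slopes to the right and down, at radius r is drawn at 1 + k1 r^2 times it, then the intrinsics apply), "T" (4x4, takes a point from camera to world coordinates). Camera axes: x right, y down, z forward; pixel columns grow to the right and rows downward; lengths in m; the calibration is good to about 2 mm. A picture is of the moment at which its call begins. There is no depth.
- manip.hand_in(): hands the job in; it is judged then, once.
The state is a dict: "t": time; "joints": joint angles; "qvel": joint speeds; "effort": joint torques, N m; "position": TCP position; "orientation": TCP orientation; "force": force on the tool from outside, world axes, zero at the start; "moment": the same for the moment, N m; "grip_width": finger opening in m; "gripper_force": force on a finger pad.
Only numpy, scipy, OpenCV 4.12 (cv2) and the standard library are available. Lean on these libraries where they do the work, as an engineer would, in place of code of your own. Each camera call takes 0.05 s, during which the arm holds its last target. There are 200 camera calls.

## Working session

There is one attempt and no reset: what is moved stays moved. The work goes in short steps, Python scripts to look and compute and a tool call to move; the robot and the scene stay as the last step left them, time stands still between calls to the robot, and variables do not carry over. Pictures are saved under pics/ and viewed, at most 10 in all, crops included, and the job is handed in when it is done.

Besides the shell and the picture viewer there is one more tool, called after ">>>" as name(argument=value, ...), one argument or row to a line, values as JSON. step_arm: Moves the arm, as the interface text tells. Its arguments: {"type":"object","properties":{"targets":{"type":"array"},"newtons":{"type":"number"}},"required":["targets"]}

```bash
mkdir -p pics; cat > h.py <<'E'
import numpy as np, cv2
from bench import manip
def snap(n,f):
    s=manip.snapshot(n); cv2.imwrite(f"pics/{f}.png",s["color"][...,::-1]); return s
def proj(s,P):
    P=np.atleast_2d(P).astype(float); T=np.linalg.inv(s["T"]); c=P@T[:3,:3].T+T[:3,3]
    m=c[:,:2]/c[:,2:]; r2=(m**2).sum(1,keepdims=True); m=m*(1+s["k1"]*r2)
    K=np.array(s["K"]); return m*[K[0,0],K[1,1]]+K[:2,2]
def ray(s,uv):
    K=np.array(s["K"]); uv=np.atleast_2d(uv).astype(float)
    d=(uv-K[:2,2])/[K[0,0],K[1,1]]; m=d.copy()
    for _ in range(20): m=d/(1+s["k1"]*(m**2).sum(1,keepdims=True))
    v=np.c_[m,np.ones(len(m))]@s["T"][:3,:3].T; return s["T"][:3,3],v
def onplane(s,uv,z):
    o,v=ray(s,uv); return o+v*((z-o[2])/v[:,2:])
E
python3 - <<'E'
from h import *
for n in("top","side"):
    s=snap(n,n+"0"); print(n,np.round(s["T"],3).tolist(),s["K"],s["k1"])
print(manip.sense())
E
```

```text
top [[0.002, -0.991, 0.13, 0.402], [-1.0, -0.003, -0.006, -0.008], [0.007, -0.13, -0.991, 1.171], [0.0, 0.0, 0.0, 1.0]] [[378.49290135   0.         320.66465654]
 [  0.         378.49290135 197.71030837]
 [  0.           0.           1.        ]] -0.012134712366532657
side [[0.994, -0.08, 0.078, 0.425], [-0.111, -0.669, 0.735, -0.973], [-0.007, -0.739, -0.674, 0.998], [0.0, 0.0, 0.0, 1.0]] [[375.14480565   0.         319.14196705]
 [  0.         375.14480565 196.17740868]
 [  0.           0.           1.        ]] -0.02860825417094761
{'t': 0.1, 'joints': array([-1.30297467e+00,  8.74530426e-02,  1.75211706e-01,  1.65977953e+00,
        2.82475618e-06,  1.57080614e+00]), 'qvel': array([ 0.0005804 , -0.00086654,  0.00182436,  0.00051692, -0.00070903,
        0.00091726]), 'effort': array([ 3.96892051e-05, -5.21564591e+01,  4.65650296e+01,  1.60514249e-02,
        8.55864619e-05,  2.96534893e-05]), 'position': array([ 0.14549669, -0.53020499,  0.23062673]), 'orientation': array([ 9.91047805e-01,  1.33506080e-01, -8.03482045e-05, -6.06978205e-04]), 'force': array([ 0.16780281, -0.33749437,  0.68964131]), 'moment': array([ 0.03772797, -0.02341572,  0.00019692]), 'gripper_force': 0.0, 'grip_width': 0.08535034152608671}
```

View pics/top0.png

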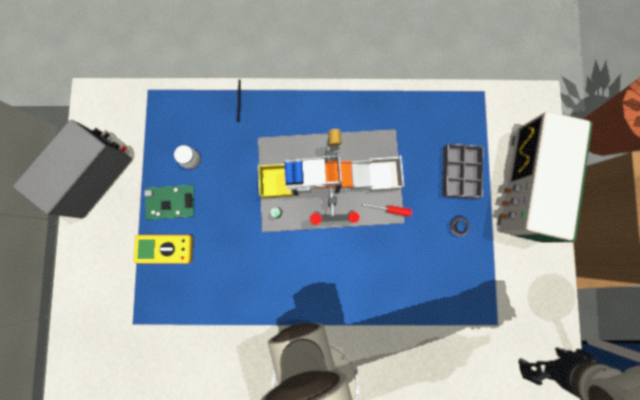

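View pics/side0.png

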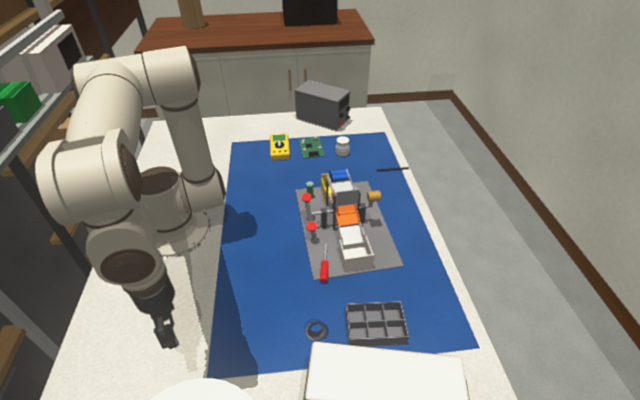

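The top view shows the plate with corners near (258,137), (396,130), (404,223) and (262,231). The red pads are at (316,217) and (353,216), and the blue cells at about (294,172). In the side view the pads are at (306,197) and (312,226).

```bash
python3 - <<'E'
from h import *
from scipy.optimize import least_squares
S={n:manip.snapshot(n) for n in("top","side")}
def blobs(s,lo,hi,box):
    hsv=cv2.cvtColor(s["color"],cv2.COLOR_RGB2HSV); m=cv2.inRange(hsv,lo,hi); k=np.zeros_like(m); x0,y0,x1,y1=box; k[y0:y1,x0:x1]=255; m&=k
    n,l,st,c=cv2.connectedComponentsWithStats(m); return [(c[i].round(2),st[i].tolist()) for i in range(1,n) if st[i][4]>12]
def tri(a,b):
    A=[];B=[]
    for s,p in((S["top"],a),(S["side"],b)):
        o,v=ray(s,p); v=v[0]/np.linalg.norm(v); M=np.eye(3)-np.outer(v,v);A.append(M);B.append(M@o)
    x,r,_,_=np.linalg.lstsq(np.vstack(A),np.hstack(B),rcond=None); return x.round(4),r
R={}
for n,box in(("top",(300,200,365,230)),("side",(295,185,325,240))):
    R[n]=blobs(S[n],(0,150,100),(8,255,255),box); print(n,"red",R[n])
for n,box in(("top",(275,150,310,190)),("side",(322,160,360,190))):
    print(n,"blue",blobs(S[n],(100,150,60),(125,255,255),box))
for i in range(2): 
    t=tri(R["top"][-0+i][0],R["side"][i][0]); print(t)
# base plate: grey hull
for n,box in(("top",(245,120,415,240)),("side",(290,165,410,285))):
    hsv=cv2.cvtColor(S[n]["color"],cv2.COLOR_RGB2HSV); x0,y0,x1,y1=box
    m=255-cv2.inRange(hsv,(100,120,0),(125,255,255)); k=np.zeros_like(m);k[y0:y1,x0:x1]=m[y0:y1,x0:x1]
    g=cv2.inRange(hsv,(0,0,70),(180,50,150))&k
    g=cv2.morphologyEx(g,cv2.MORPH_OPEN,np.ones((3,3)))
    pts=cv2.findNonZero(g); h=cv2.convexHull(pts); a=cv2.approxPolyDP(h,6,True)[:,0]; print(n,a.tolist(),onplane(S[n],a,.006).round(3).tolist())
cr=[]
for n,(x0,y0,x1,y1) in(("top",(245,120,415,240)),("side",(280,150,410,285))):
    cr.append(cv2.resize(S[n]["color"][y0:y1,x0:x1],None,fx=3,fy=3,interpolation=cv2.INTER_CUBIC))
w=max(c.shape[1] for c in cr); 
cv2.imwrite("pics/c0.png",cr[0][...,::-1]);cv2.imwrite("pics/c1.png",cr[1][...,::-1])
E
```

```text
top red [(array([315.22, 218.39]), [310, 213, 12, 12, 104]), (array([353.24, 216.66]), [348, 212, 11, 11, 90])]
side red [(array([306.19, 196.4 ]), [302, 193, 10, 8, 63]), (array([311.22, 225.87]), [307, 222, 10, 9, 68])]
top blue [(array([293.56, 172.14]), [285, 162, 18, 21, 324])]
side blue [(array([341.82, 168.61]), [322, 160, 38, 22, 646])]
(array([4.822e-01, 4.000e-04, 1.097e-01]), array([6.28979507e-07]))
(array([ 0.4894, -0.1098,  0.0747]), array([3.64477588e-06]))
top [[399, 159], [398, 190], [349, 225], [302, 228], [280, 212], [316, 148]] [[0.679, -0.262, 0.006], [0.58, -0.257, 0.006], [0.471, -0.103, 0.006], [0.461, 0.042, 0.006], [0.51, 0.11, 0.006], [0.713, -0.0, 0.006]]
side [[402, 265], [314, 279], [296, 190], [367, 182]] [[0.771, -0.255, 0.006], [0.48, -0.276, 0.006], [0.451, 0.157, 0.006], [0.743, 0.172, 0.006]]
```

View pics/c0.png

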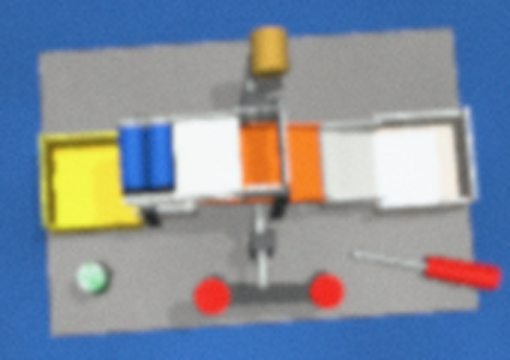

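View pics/c1.png

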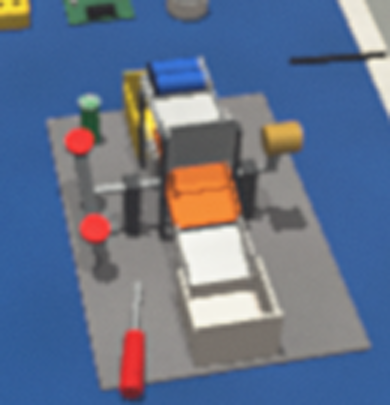

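The crops show the left pad raised and the right pad low, so the gate feeds the right tray and I have to press the left pad. Next I fit the sorter pose.

```bash
python3 - <<'E'
from h import *
from scipy.optimize import least_squares
S={n:manip.snapshot(n) for n in("top","side")}
C=np.array([[.15,.22],[.15,-.22],[-.15,-.22],[-.15,.22]])
c={"top":np.array([[40,52],[452,28],[477,308],[53,336]])/3+[245,120],
   "side":np.array([[267,94],[370,345],[103,387],[47,118]])/3+[280,150]}
def W(p,P):
    P=np.atleast_2d(P); a=p[2]; R=np.array([[np.cos(a),-np.sin(a)],[np.sin(a),np.cos(a)]]); return np.c_[P[:,:2]@R.T+p[:2],P[:,2]]
obj=np.c_[C,np.full(4,.006)]
pads=np.array([[-.128,.058,.114],[-.128,-.058,.082]])
px={"top":[[315.22,218.39],[353.24,216.66]],"side":[[306.19,196.4],[311.22,225.87]]}
for use in(("top",),("side",),("top","side")):
    f=lambda p:np.r_[*[ (proj(S[n],W(p,obj))-c[n]).ravel() for n in use],*[(proj(S[n],W(p,pads))-px[n]).ravel() for n in use]]
    r=least_squares(f,[.6,-.05,0]); print(use,r.x.round(4),r.fun.round(1))
p=r.x; np.save("p.npy",p)
for n,P in dict(padL=[-.128,.058,.114],end=[0,.126,.138],cellb=[0,.116,.148],slot=[0,0,.14]).items(): print(n,W(p,P).round(4), [proj(S[k],W(p,P)).round(1).tolist() for k in S])
st=manip.sense(); print(st["t"])
E
```

```text
('top',) [ 0.6131 -0.0457  0.0668] [-0.4 -0.2  0.3 -0.5  0.8  0.  -0.5 -0.1 -1.2  0.3  1.   0.3]
('side',) [ 0.6136 -0.049   0.063 ] [-0.9 -0.8  0.9  0.9 -0.8  0.7  0.  -0.1  0.1 -1.   0.5 -0.5]
('top', 'side') [ 0.6133 -0.0467  0.0653] [ 0.  -0.4  0.7 -0.5  1.   0.1 -0.3 -0.3 -1.2 -1.2  0.8  0.2 -0.8  0.2
 -0.2 -0.3 -0.9  0.2  1.3  0.3 -0.  -1.4  0.4 -0.9]
padL [[0.4818 0.0028 0.114 ]] [[[314.3, 218.6]], [[306.2, 195.0]]]
end [[0.6051 0.0791 0.138 ]] [[[287.0, 173.5]], [[337.9, 173.5]]]
cellb [[0.6058 0.0691 0.148 ]] [[[290.3, 172.6]], [[338.5, 173.0]]]
slot [[ 0.6133 -0.0467  0.14  ]] [[[332.3, 170.6]], [[345.8, 196.0]]]
0.3
```

>>> step_arm(
  targets=[
    [[0.4653,-0.424,0.03,0,0,-1.368,1],[0.4653,-0.424,0.03,0,0,-1.368,1],[0.4653,-0.424,0.03,0,0,-1.368,1],[0.4653,-0.424,0.03,0,0,-1.368,1],[0.4653,-0.424,0.03,0,0,-1.368,1],[0.4653,-0.424,0.03,0,0,-1.368,1],[0.4653,-0.424,0.03,0,0,-1.368,1],[0.4653,-0.424,0.03,0,0,-1.368,1],[0.4653,-0.424,0.03,0,0,-1.368,1],[0.4653,-0.424,0.03,0,0,-1.368,1],[0.4653,-0.424,0.03,0,0,-1.368,1],[0.4653,-0.424,0.03,0,0,-1.368,1],[0.4653,-0.424,0.03,0,0,-1.368,1],[0.4653,-0.424,0.03,0,0,-1.368,1],[0.4653,-0.424,0.06,0,0,-1.368,1],[0.4653,-0.424,0.06,0,0,-1.368,1],[0.4653,-0.424,0.06,0,0,-1.368,1],[0.4653,-0.424,0.06,0,0,-1.368,1],[0.4653,-0.424,0.06,0,0,-1.368,1],[0.4653,-0.424,0.06,0,0,-1.368,1]],
  ],
)

```text
t: 1.97
position: [0.4819, 0.0005, 0.1723]
orientation: [0.684, 0.729, 0.0, 0.001]
force: [0.1, 0.8, 0.4]
grip_width: -0.0001
gripper_force: 0.0
```

>>> step_arm(
  targets=[
    [[0.002,0,0.025,0,0,0,1],[0.002,0,0.045,0,0,0,1],[0.002,0,0.052,0,0,0,1],[0.002,0,0.057,0,0,0,1],[0.002,0,0.062,0,0,0,1],[0.002,0,0.067,0,0,0,1],[0.002,0,0.072,0,0,0,1],[0.002,0,0.077,0,0,0,1],[0.002,0,0.081,0,0,0,1],[0.002,0,0.084,0,0,0,1],[0.002,0,0.086,0,0,0,1],[0.002,0,0.086,0,0,0,1],[0.002,0,0.086,0,0,0,1]],
  ],
)

```text
t: 3.05
position: [0.4819, 0.0036, 0.0856]
orientation: [0.684, 0.73, 0.0, 0.0]
force: [-1.9, -0.3, 3.8]
grip_width: 0.0001
gripper_force: 1.7
```

>>> step_arm(
  targets=[
    [[0,0,-0.03,0,0,0,1],[0,0,-0.065,0,0,0,1],[0,0,-0.1,0,0,0,1],[0,0,-0.13,0,0,0,1],[0.03,0.035,-0.135,0,0,0,1],[0.05,0.065,-0.135,0,0,0,1],[0.08,0.095,-0.135,0,0,0,1],[0.107,0.1275,-0.135,0,0,0,1],[0.107,0.1275,-0.135,0,0,0,1],[0.107,0.1275,-0.135,0,0,0,1],[0.107,0.1275,-0.135,0,0,0,1]],
  ],
)

```text
t: 3.97
position: [0.602, 0.1187, 0.2197]
orientation: [0.684, 0.73, -0.001, -0.0]
force: [0.1, -0.2, 0.2]
grip_width: -0.0002
gripper_force: 0.0
```

```bash
python3 - <<'E'
from h import *
a=[]
for n,(x0,y0,x1,y1) in(("top",(245,120,415,240)),("side",(280,140,400,280))):
    a.append(cv2.resize(manip.snapshot(n)["color"][y0:y1,x0:x1],(425,300) if n=="top" else (360,420),interpolation=cv2.INTER_CUBIC))
o=np.zeros((420,785,3),np.uint8); o[:300,:425]=a[0]; o[:,425:]=a[1]
cv2.imwrite("pics/d.png",o[...,::-1])
E
```

```text
(no output)
```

View pics/d.png

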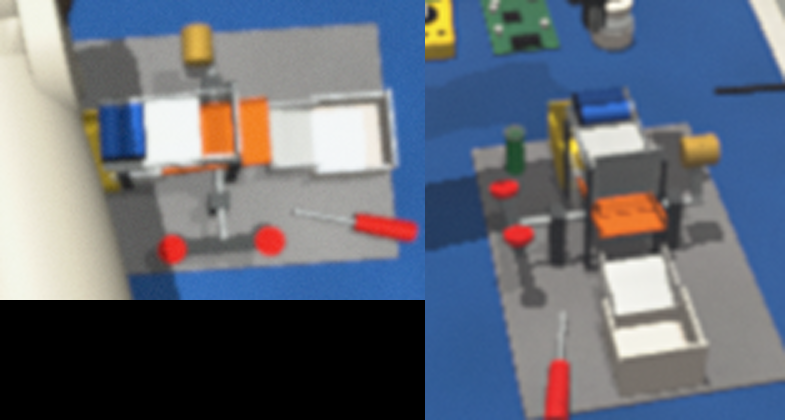

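The right pad is now raised (at 518,236) and the left is low, so the gate has flipped. Both cells are still on the ledge. Next I descend outside the lip and approach.

>>> step_arm(
  targets=[
    [[0,0,0.03,0,0,0,1],[0,0,0.06,0,0,0,1],[0,0,0.077,0,0,0,1],[0,0,0.077,0,0,0,1],[-0.01,0,0.077,0,0,0,1],[-0.016,0,0.077,0,0,0,1],[-0.02,0,0.0765,0,0,0,1],[-0.024,0,0.0765,0,0,0,1],[-0.028,0,0.076,0,0,0,1],[-0.032,0,0.076,0,0,0,1],[-0.036,0,0.0755,0,0,0,1],[-0.04,0,0.0755,0,0,0,1],[-0.044,0,0.075,0,0,0,1],[-0.047,0,0.075,0,0,0,1],[-0.05,0,0.075,0,0,0,1],[-0.05,0,0.075,0,0,0,1]],
  ],
)

```text
t: 5.4
position: [0.6055, 0.0682, 0.1452]
orientation: [0.684, 0.73, -0.0, 0.0]
force: [-0.0, 0.1, -0.1]
grip_width: 0.0001
gripper_force: 0.0
```

```bash
cat > v.py <<'E'
import sys
from h import *
a=[]
for n,(x0,y0,x1,y1) in(("top",(265,140,365,220)),("side",(310,140,390,220))):
    a.append(cv2.resize(manip.snapshot(n)["color"][y0:y1,x0:x1],(400,320) if n=="top" else (400,400),interpolation=cv2.INTER_CUBIC))
o=np.zeros((400,800,3),np.uint8); o[:320,:400]=a[0]; o[:,400:]=a[1]
cv2.imwrite(f"pics/{sys.argv[1]}.png",o[...,::-1])
E
python3 v.py e
```

```text
(no output)
```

View pics/e.png

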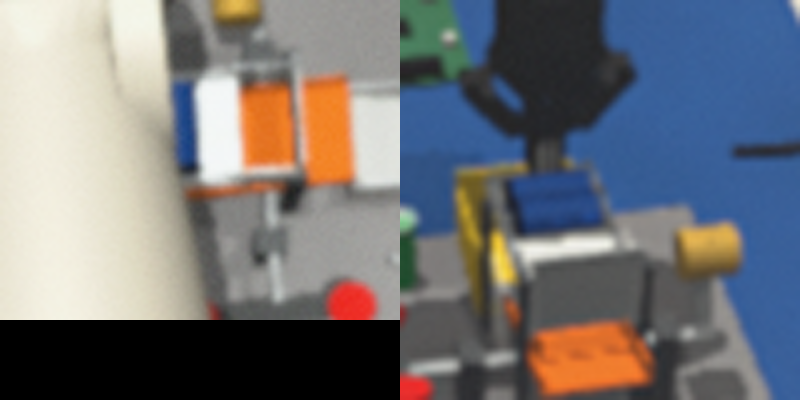

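The fingers sit centred behind the two cells, at about (545,155) in the side crop. The cells are still parallel and have moved on together. I keep pushing, with a pause after the first one drops.

>>> step_arm(
  targets=[
    [[-0.004,0,0,0,0,0,1],[-0.008,0,0,0,0,0,1],[-0.012,0,-0.0005,0,0,0,1],[-0.016,0,-0.0005,0,0,0,1],[-0.02,0,-0.001,0,0,0,1],[-0.024,0,-0.001,0,0,0,1],[-0.028,0,-0.0015,0,0,0,1],[-0.032,0,-0.0015,0,0,0,1],[-0.036,0,-0.002,0,0,0,1],[-0.04,0,-0.002,0,0,0,1],[-0.044,0,-0.002,0,0,0,1],[-0.048,0,-0.002,0,0,0,1],[-0.05,0,-0.002,0,0,0,1],[-0.05,0,-0.002,0,0,0,1],[-0.05,0,-0.002,0,0,0,1],[-0.05,0,-0.002,0,0,0,1],[-0.05,0,-0.002,0,0,0,1],[-0.05,0,-0.002,0,0,0,1]],
  ],
)

```text
t: 7.0
position: [0.6087, 0.019, 0.1473]
orientation: [0.684, 0.73, -0.0, 0.0]
force: [0.7, 0.1, -1.3]
grip_width: 0.0
gripper_force: 0.0
```

```bash
python3 v.py f
```

```text
(no output)
```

View pics/f.png

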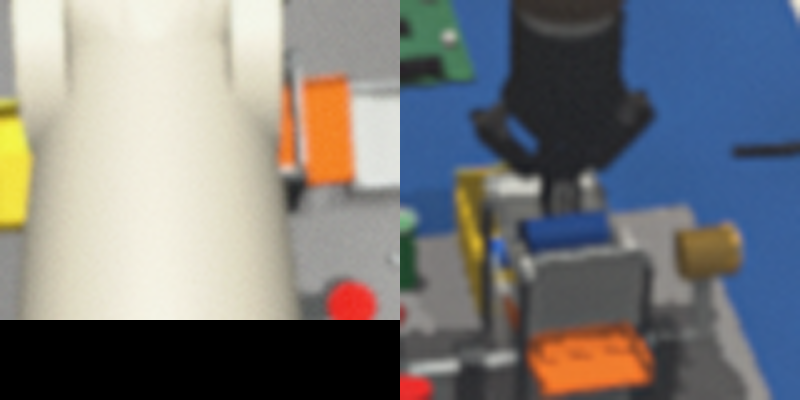

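One cell has dropped and shows blue in the left chute at (500,250). The other is in front of the fingers at (565,232). I finish the push.

>>> step_arm(
  targets=[
    [[-0.004,0,0,0,0,0,1],[-0.008,0,-0.0005,0,0,0,1],[-0.012,0,-0.0005,0,0,0,1],[-0.016,0,-0.0005,0,0,0,1],[-0.02,0,-0.001,0,0,0,1],[-0.024,0,-0.001,0,0,0,1],[-0.028,0,-0.001,0,0,0,1],[-0.032,0,-0.001,0,0,0,1],[-0.034,0,-0.001,0,0,0,1],[-0.034,0,-0.001,0,0,0,1],[-0.034,0,-0.001,0,0,0,1],[-0.034,0,-0.03,0,0,0,1],[-0.034,0,-0.06,0,0,0,1],[-0.034,0,-0.1,0,0,0,1],[-0.02,-0.04,-0.12,0,0,0,1],[-0.02,-0.08,-0.14,0,0,0,1],[-0.02,-0.12,-0.14,0,0,0,1],[-0.02,-0.16,-0.14,0,0,0,1],[-0.02,-0.2,-0.14,0,0,0,1],[-0.02,-0.2,-0.14,0,0,0,1]],
  ],
)

```text
t: 8.77
position: [0.4049, -0.014, 0.2892]
orientation: [0.684, 0.73, 0.001, 0.001]
force: [-0.3, 0.2, 0.2]
grip_width: -0.0001
gripper_force: 0.0
```

>>> step_arm(
  targets=[
    [[-0.04,-0.02,0,0,0,0,1],[-0.08,-0.02,0,0,0,0,1],[-0.12,-0.02,0,0,0,0,1],[-0.16,0,0,0,0,0,1],[-0.2,0,0,0,0,0,1],[-0.24,0,0,0,0,0,1],[-0.28,0,0,0,0,0,1],[-0.32,0,0,0,0,0,1],[-0.32,0,0,0,0,0,1],[-0.32,0,0,0,0,0,1],[-0.32,0,0,0,0,0,1]],
  ],
)

```text
t: 9.68
position: [0.4312, -0.3331, 0.2872]
orientation: [0.684, 0.73, 0.0, -0.0]
force: [0.8, 0.4, -0.5]
grip_width: -0.0
gripper_force: 0.0
```

```bash
sed -i 's/(265,140,365,220)/(245,120,415,240)/;s/(310,140,390,220)/(285,145,385,245)/;s/(400,320)/(400,282)/;s/:320/:282/' v.py; python3 v.py g
```

```text
(no output)
```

View pics/g.png

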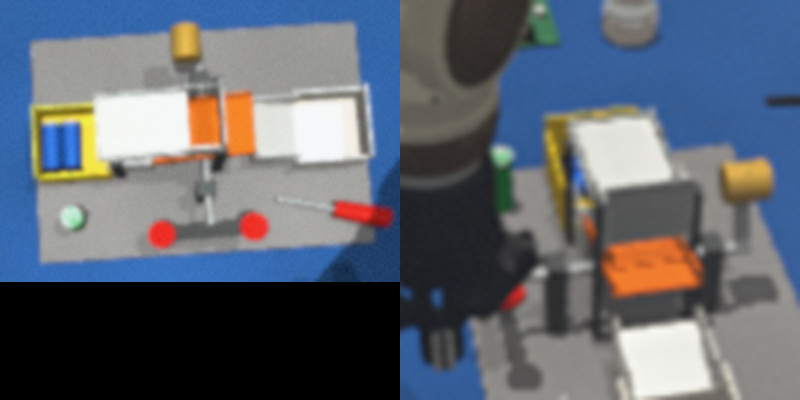

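Both blue cells lie in the yellow left tray, at (45–75,147). The right pad is still raised, and the spare cell and screwdriver have not moved.

```bash
python3 -c "
from bench import manip
print(manip.hand_in())"
```

```text
the job is handed in; nothing more can be done
None
```

The job is done and handed in at about 10 s: I rocked the gate over by pressing the left pad, both blue cells rolled into the left (yellow) tray, the gate stayed tipped that way, and the last picture showed the spare cell and screwdriver in place (the rest of the bench was not re-imaged).

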